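Release and close the slide-out sample tray

ROBOT

A 6-joint arm with a two-finger parallel gripper is mounted at the origin on a cart in front of the work surface, level with it; the furniture and walls round the work are solid. World frame = base frame: x ahead of the robot, y to its left, z up, the work surface at z = 0. Lengths are in m, angles in degrees, forces in N, time in s.
With the tool pointing down it reaches from about 0.35 to 0.875 m from the base axis. Payload 4.2 kg.
Tool frame: the origin (TCP) lies midway between the tips of the shut fingers; the grasp point (between the pads) lies 19 mm behind it; y points along the fingers, z is the direction in which the jaws open and shut, and the axes are right-handed (so a half turn about y gives the same grasp; the last joint's range is limited). The gripper opens to 87 mm and grips with 3 to 60 N. Pads are 19 mm wide; open, the fingers measure 117 mm over their backs; the gripper's body (75 mm by 190 mm) begins 51 mm behind the grasp point.
Start: joints at [-54.626, 22.042, 0.453, 0, -68.411, -14.817], TCP at [0.219, -0.585, 0.191] pointing down, gripper open.
Joint ranges: [-179.83, 179.83], [-69.29, 118.12], [-61.27, 80.66], [-181.25, 117.63], [-171.15, -9.14], [-177.46, 177.46]. Speed limits (degrees/s): [159.86, 159.86, 180, 180, 180, 180].

INTERFACE

Orientations are given as [roll, pitch, yaw] about the fixed x, y, z axes, in that order (R = Rz(yaw) Ry(pitch) Rx(roll)).
In Python, from workcell import env gives the robot as it stands. The module is installed in compiled form; this text tells all that it offers. Calls block until the motion is done:
- env.goto(position, orientation): joint-space move of the TCP to a pose.
- env.move_straight(position, rotation=None, rate=0.15, force_limit=None): straight line of the TCP; rotation=None keeps the orientation; rate is the mean speed in m/s. With force_limit (N) it stops when the force on the tool has changed by that much, and returns True; else False.
- env.set_joints(angles): joint-space move.
- env.gripper_to(opening, grasp_force=None): opening from 0.0 (shut) to 1.0 (fully open); grasp_force is the grip in N (None keeps the last); returns when the fingers have stopped.
- env.dwell(seconds).
- env.inverse_kinematics(position, orientation): joint angles nearest the present ones, or None.
- env.read_state(): the state.
- env.grab_frame(name): name is "scene" or "top"; returns a dict with "image" (400x640x3 uint8, blue, green, red), "fx", "fy", "cx", "cy" (pixels), "position" and "orientation" of the camera in the world. Camera axes: x right, y up, looking along -z (the intrinsics and any distortion apply to the point x, -y, -z); pixel columns grow to the right and rows downward; lengths in m; the calibration is good to about 2 mm. A picture is of the moment at which its call begins. There is no depth.
A pose or a line that the arm cannot do raises env.Unreachable and nothing moves.
- env.close_job(): hands the job in, once; it reports no verdict.
Trained networks look in a picture, given as the dict that the camera call returned (one of the last four; its "shot" number tells which), for a name from the list of things; names that differ only in an ending like _2 or _b are one class to them, and where a whole thing is asked for, a point or a joint stands for the part that bears it (a point fixed in the world has none). Each returns a list of dicts, best first, with "score" (0 to 1); they miss things now and then, are a little off and sometimes report something else, mostly with a low value. They report only what shows in the picture. A call takes as long as a camera call. They do not tell look-alikes from the thing itself.
- env.search_frame(picture, thing): "xyz" ([x, y, z] in m, in world coordinates, good to about 4 mm: the middle of the surface that is visible of it).
- env.trace(picture, thing): "mask" (400x640 bool, what is visible of it).
The state is a dict: "clock": time; "joint_positions": joint angles; "qvel": joint speeds; "joint_torque": joint torques, N m; "position": TCP position; "tool_rot": TCP orientation; "force": force on the tool from outside, world axes, zero at the start; "wrist_torque": the same for the moment, N m; "opening": opening from 0.0 (shut) to 1.0 (fully open).
Only numpy, scipy, OpenCV 4.12 (cv2) and the standard library are available. Lean on these libraries where they do the work, as an engineer would, in place of code of your own. Each camera call takes 0.05 s, during which the arm holds its last target.

TASK

The slide-out sample tray is pulled out and locked. Press the red release lever under the tray's near edge all the way down, ease the tray off its catch while the lever is down, let the lever go, and push the tray in until it clicks fully home. Go gently: do not force or slam anything, keep the bottle, dish and can standing on the tray, and leave everything else on the table where it is.

Things in the scene. Friction and masses are not known exactly. Their poses are not given: they have to be found in the camera images.
- slide_base: Fixed grey pedestal, 150 x 124 mm, of the slide-out tray. Origin: centre of its underside, on the table. Its x axis is the direction in which the tray closes (it is pulled out along -x by about 100 mm); z is up; its -y side faces roughly towards the robot and has the lever. The tray's deck is 150 x 126 mm, its underside 97 mm and its rim 110 mm above the table.
- tray (a joint): Travel of the tray, m: about 0 pulled out and locked, grows as it closes, hard stop at 0.102 (home). The catch stops it at 0.006 unless the lever is down; beyond 0.035 it is clear and the lever may be let go. Drag 1.5 N + 30 N per m/s; from 0.088 the lever's nose rides over the home roller (5 to 10 N in all), dips the lever by 0.07 and drops in at about 0.100 (the click).
- release_lever (a joint): Angle of the lever in rad: 0 up (at rest), 0.27 down against its hard stop. The catch is clear only near the stop, at 0.25 or more, so press until the stop is felt. A spring returns it: the pad needs about 4 N to start and about 9 N to reach the stop, where it has sunk 10 mm.
- lever_pad (a point): Middle of the top face of the red lever's pad, 36 mm (x) x 18 mm (y), 49 mm above the table; axes as slide_base. It moves with the tray, 47 mm below the deck, whose edge reaches 15 mm beyond this point on the -y side (see deck_edge). The lever pivots 37 mm along +x; a ridge 4.5 mm high bounds the pad 17 mm along +x: a tip pressing the pad can push the tray along +x by friction and the ridge.
- deck_edge (a point): Lower edge of the deck on its -y side, right above the lever pad, 97 mm above the table; axes as slide_base. The deck overhangs the pad by 6 mm, so a vertical tool cannot reach the pad: the tool must lean out to the -y side, about 30 to 45 degrees from vertical, its tip pointing in under this edge.
- tray_push (a point): Centre of the outer face of the tray's blue front panel, 83 mm above the table; the panel is 110 mm wide (y) and 54 mm high (56 to 110 mm above the table). Push it along +x. Axes as slide_base.
- tray_deck (a point): Centre of the top of the tray's black mat, 104 mm above the table, inside the 150 x 126 mm rim; axes as slide_base.
- brown_bottle_mid (a point): Middle of a brown glass bottle with black cap, 28 mm across, 60 mm high, standing loose on the tray; z is its upright axis.
- dish_mid (a point): Middle of a round clear petri dish, 61 mm across, 14 mm high, lying loose on the tray; z is its upright axis.
- white_can_mid (a point): Middle of a white can with black screw top, 38 mm across, 54 mm high, standing loose on the tray; z is its upright axis.
- timer: White bench timer with a black dial, 64 mm across, 49 mm high, bystander. Origin under its centre.
- tape: Roll of yellow tape lying flat, 66 mm across, 19 mm high, bystander. Origin under its centre.
- slip_carton: Small grey and white carton, 50 x 62 x 22 mm, bystander. Origin under its centre.
- lamp_carton: Small yellow carton, 50 x 50 x 55 mm, bystander. Origin under its centre.
Things that resemble listed ones, but are neither listed nor needed, are in the scene too. Leave any pink look-alike of the part that bears brown_bottle_mid alone.

How it is judged:
By the outcome, as a careful person would: the job done as asked, in the order asked, and still so for the second after the job is handed in, with the robot touching nothing.
It also fails if it takes over 56 s, if anything falls off the work surface, if the arm or the gripper's body presses on something with over 40 N, if the wrist force passes 120 N, or if a joint passes its speed limit or range.

## Working session

There is one attempt and no reset: what is moved stays moved. The work goes in short steps, each a Python script; the robot and the scene stay as the last script left them, time stands still between calls to the robot, and variables do not carry over. Pictures are saved under pics/ and viewed, and the job is handed in when it is done.

```bash
mkdir -p pics
cat > look.py <<'E'
from workcell import env
import cv2, numpy as np
E
python3 - <<'E'
from look import *
for n in ("scene","top"):
    f=env.grab_frame(n); cv2.imwrite(f"pics/{n}0.png",f["image"])
    print(n,{k:v for k,v in f.items() if k!="image"})
    for t in ["slide_base","release_lever","lever_pad","deck_edge","tray_push","tray_deck","brown_bottle_mid","dish_mid","white_can_mid","timer","tape","slip_carton","lamp_carton"]:
        r=env.search_frame(f,t); print(t,[(np.round(d["xyz"],4).tolist(),round(d["score"],2)) for d in r[:3]])
s=env.read_state(); print(s)
E
```

```text
scene {'fx': 500.37250975817403, 'fy': 500.37250975817403, 'cx': 318.57486686737633, 'cy': 207.8681458585172, 'position': array([-0.00628427,  0.99226525,  0.99295713]), 'orientation': array([  50.79871215,    0.55701385, -149.91812502]), 'shot': 1}
slide_base [([0.5117, -0.1151, 0.0851], 0.66)]
release_lever [([0.4956, -0.0912, 0.0549], 0.53)]
lever_pad [([0.4952, -0.0887, 0.053], 0.57)]
deck_edge [([0.5321, -0.0677, 0.1079], 0.72), ([0.4013, 0.2969, 0.02], 0.42)]
tray_push [([0.5324, -0.0694, 0.1075], 0.84)]
tray_deck [([0.5311, -0.0676, 0.1048], 0.82), ([0.4049, 0.2983, 0.0233], 0.63), ([0.3759, 0.3861, 0.0561], 0.43)]
brown_bottle_mid [([0.5743, -0.0773, 0.1403], 0.58)]
dish_mid [([0.5285, -0.1128, 0.1147], 0.76)]
white_can_mid []
timer [([0.388, 0.2199, 0.0297], 0.8), ([0.5126, -0.1166, 0.0829], 0.71)]
tape [([0.4047, 0.1245, 0.0172], 0.73), ([0.4936, -0.0882, 0.0511], 0.56)]
slip_carton [([0.4047, 0.298, 0.0249], 0.98), ([0.3997, 0.1252, 0.0196], 0.68)]
lamp_carton [([0.376, 0.3887, 0.0546], 0.56)]
top {'fx': 399.8075700743355, 'fy': 399.8075700743355, 'cx': 315.68275690173635,
[... 835 characters left out ...]
859, 0.3713, 0.0568], 0.96)]
{'clock': 1.4, 'joint_positions': array([-5.46242391e+01,  2.20416762e+01,  4.50436842e-01,  2.00395780e-03,
       -6.84098924e+01, -1.48146896e+01]), 'qvel': array([-0.07066957, -0.01630229,  0.04532527, -0.02113021, -0.00991422,
       -0.00194936]), 'joint_torque': array([-4.93211483e-04, -3.90468836e+01,  1.87621200e+01,  4.22443628e+00,
        1.54445926e-02, -2.84936891e-05]), 'position': array([ 0.2194849 , -0.58516457,  0.19134032]), 'tool_rot': array([-8.99993823e+01,  2.09079274e-03,  2.05618087e+01]), 'force': array([-0.68366596,  0.38129561, -0.08161398]), 'wrist_torque': array([ 0.02624824,  0.04984873, -0.03380273]), 'opening': 0.9990678616046681}
```

View pics/scene0.png

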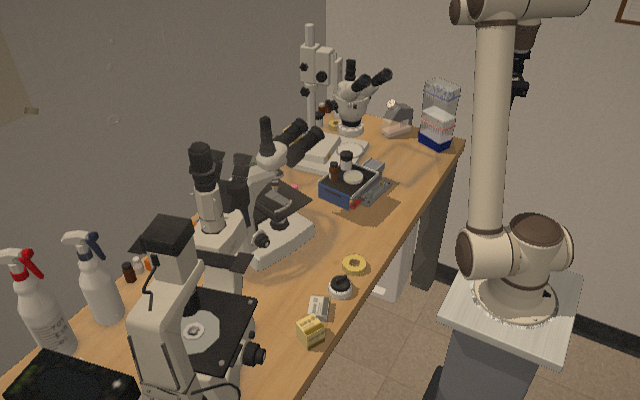

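View pics/top0.png

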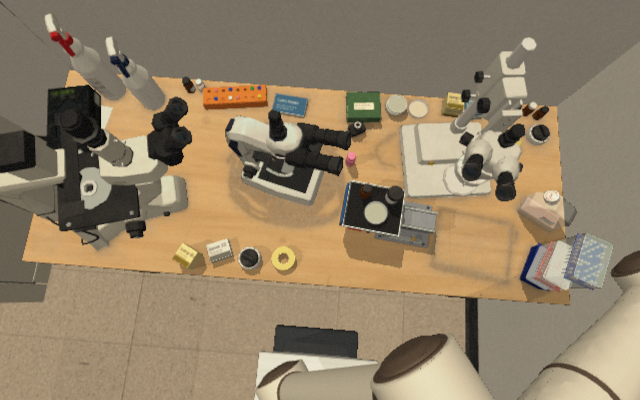

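```bash
python3 -c "
import cv2,numpy as np
a=cv2.imread('pics/scene0.png')[110:310,220:420];b=cv2.imread('pics/top0.png')[70:230,310:470]
cv2.imwrite('pics/crop0.png',np.hstack([cv2.resize(a,(400,400),interpolation=cv2.INTER_CUBIC),cv2.resize(b,(400,400),interpolation=cv2.INTER_CUBIC)]))"
```

```text
(no output)
```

View pics/crop0.png

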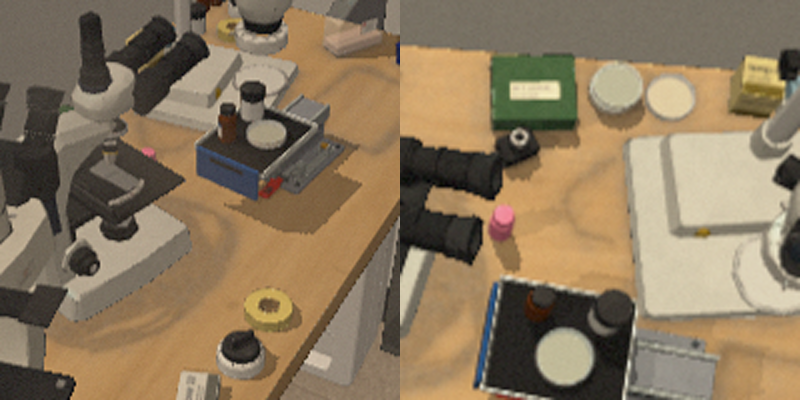

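The tray with the blue panel is at (345–405, 185–235) in the top view, with the base to its right at (380–437, 205–245). It closes towards world -y. The red lever is just visible at (355, 203) in the scene view.

Possible mix-ups:
- **Bottle:** the brown bottle on the tray is at top (367, 192). The pink look-alike on the table is at top (351, 159), and other brown bottles are at top (188, 84) and (540, 111).
- **Red lever:** I see no other red part near the tray.

Next I'll measure the tray's pose.

```bash
python3 -c "
import cv2,numpy as np
b=cv2.imread('pics/top0.png')[175:255,335:445]
cv2.imwrite('pics/crop1.png',cv2.resize(b,(770,560),interpolation=cv2.INTER_CUBIC))
a=cv2.imread('pics/scene0.png')[145:215,310:400]
cv2.imwrite('pics/crop2.png',cv2.resize(a,(720,560),interpolation=cv2.INTER_CUBIC))"
```

```text
(no output)
```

View pics/crop1.png

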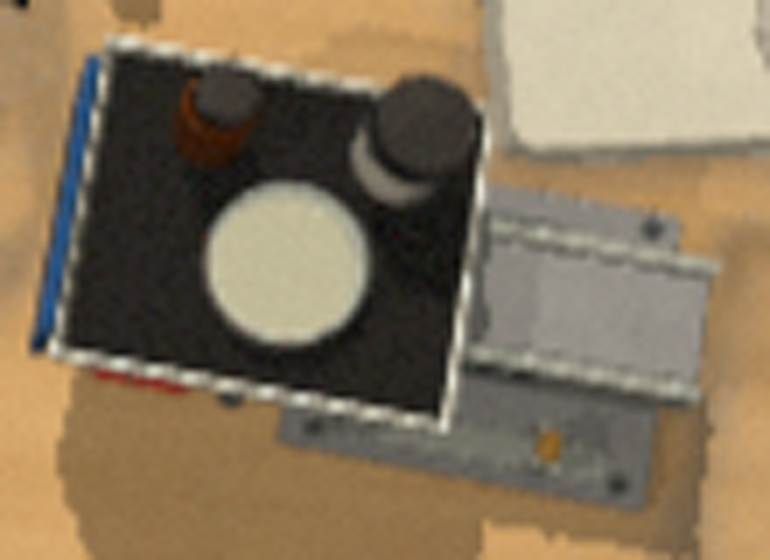

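View pics/crop2.png

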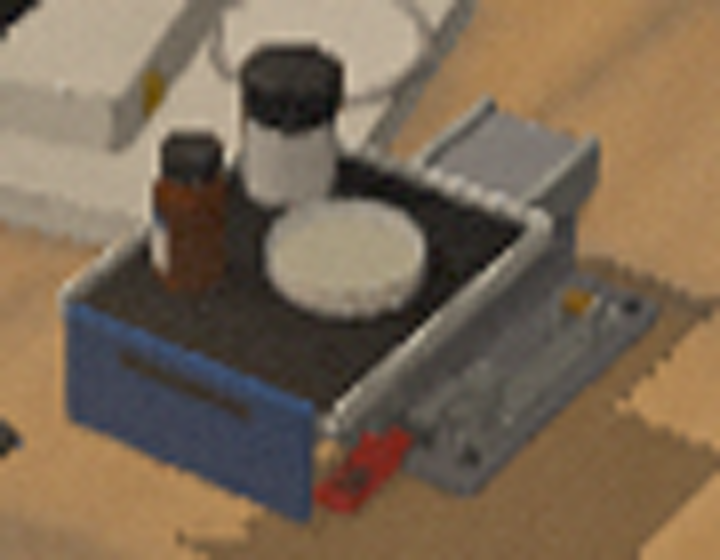

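```bash
cat >> look.py <<'E'
from scipy.spatial.transform import Rotation as Ro
from scipy.optimize import least_squares
def proj(f,P):
    R=Ro.from_euler('xyz',f["orientation"],degrees=True).as_matrix()
    c=(np.atleast_2d(P)-f["position"])@R
    return np.c_[f["cx"]+f["fx"]*c[:,0]/-c[:,2], f["cy"]+f["fy"]*-c[:,1]/-c[:,2]]
def ray(f,uv,z):
    R=Ro.from_euler('xyz',f["orientation"],degrees=True).as_matrix()
    d=R@np.array([(uv[0]-f["cx"])/f["fx"],-(uv[1]-f["cy"])/f["fy"],-1]); p=f["position"]
    return p+d*(z-p[2])/d[2]
E
cat > fit.py <<'E'
from look import *
fs=dict(cx=318.57486686737633,cy=207.8681458585172,fx=500.372509758,fy=500.372509758,position=np.array([-0.00628427,0.99226525,0.99295713]),orientation=[50.79871215,0.55701385,-149.91812502])
ft=dict(cx=315.68275690173635,cy=198.98855234253,fx=399.8075700743355,fy=399.8075700743355,position=np.array([0.30739409,0.02659507,1.1346231]),orientation=[13.43007607,-0.31834126,-85.48908383])
T=lambda u:(u[0]/7+335-.5,u[1]/7+175-.5)
S=lambda u:(u[0]/8+310-.5,u[1]/8+145-.5)
obs=[(ft,T((108,37)),(-.075,.063,.11)),(ft,T((490,103)),(.075,.063,.11)),(ft,T((447,433)),(.075,-.063,.11)),(ft,T((50,352)),(-.075,-.063,.11)),
(fs,S((548,212)),(.075,-.063,.11)),(fs,S((65,295)),(-.075,.063,.11)),(fs,S((330,430)),(-.075,-.063,.11))]
def w(p,l):
    c,s=np.cos(p[2]),np.sin(p[2]); return np.array([p[0]+c*l[0]-s*l[1],p[1]+s*l[0]+c*l[1],l[2]])
def loc(p,P):
    c,s=np.cos(p[2]),np.sin(p[2]); d=P[:2]-p[:2]; return np.array([c*d[0]+s*d[1],-s*d[0]+c*d[1],P[2]])
def res(p,o): return np.concatenate([proj(f,w(p,l))[0]-u for f,u,l in o])
E
python3 - <<'E'
from fit import *
for o in (obs,obs[:4],obs[4:]):
    r=least_squares(res,[.536,-.103,-1.7],args=(o,)); print(r.x,np.degrees(r.x[2]),np.round(r.fun,1))
p=least_squares(res,[.536,-.103,-1.7],args=(obs,)).x
for n,u,z in [("panelBL",(65,413),.056),("panelBR",(315,522),.056),("panelTR",(315,405),.11),("pTL",(65,305),.11),("pad a",(317,490),.049),("pad b",(350,510),.049),("pad c",(412,435),.049),("pad d",(370,430),.049)]:
    print(n,np.round(loc(p,ray(fs,S(u),z)),4))
for n,u,z in [("base",(278,440),.01),("base",(640,507),.01),("baseTR",(680,218),.01),("red l",(93,375),.049),("red r",(188,388),.049)]:
    print(n,np.round(loc(p,ray(ft,T(u),z)),4))
E
```

```text
[ 0.54172404 -0.11276971 -1.67946143] -96.22605172087106 [-0.6 -0.4  0.5  0.4  0.1 -0.4 -0.4  0.5  0.6  1.  -1.4  0.   0.8 -1.8]
[ 0.54182997 -0.11303101 -1.68009778] -96.26251202825108 [-0.5 -0.4  0.7  0.4  0.2 -0.4 -0.3  0.4]
[ 0.54126521 -0.11152313 -1.67668164] -96.06678135487992 [ 0.6  1.2 -1.4  0.3  0.8 -1.5]
panelBL [-0.0747  0.0589  0.056 ]
panelBR [-0.0738 -0.0548  0.056 ]
panelTR [-0.0741 -0.0532  0.11  ]
pTL [-0.0776  0.056   0.11  ]
pad a [-0.0504 -0.0404  0.049 ]
pad b [-0.0531 -0.0569  0.049 ]
pad c [-0.0015 -0.0513  0.049 ]
pad d [-0.0083 -0.0367  0.049 ]
base [ 0.0265 -0.0616  0.01  ]
base [ 0.1738 -0.0612  0.01  ]
baseTR [0.1753 0.0603 0.01  ]
red l [-0.0536 -0.0564  0.049 ]
red r [-0.0162 -0.0545  0.049 ]
```

The fit is consistent: deck centre is (0.542, -0.113), yaw is -96.2°, and the base sits 100 mm further along +x, as described. The measured red edges put the pad middle at local (-0.035, -0.048). Next I'll plan poses and check IK and clearances.

```bash
cat > plan.py <<'E'
from fit import *
p=np.array([0.5417,-0.1128,np.radians(-96.2)])
ex=np.array([np.cos(p[2]),np.sin(p[2]),0]); ey=np.array([-ex[1],ex[0],0]); ez=np.array([0,0,1.])
th=np.radians(44)
ydir=ey*np.sin(th)-ez*np.cos(th)
def ori(sgn=1):
    z=sgn*ex; x=np.cross(ydir,z); return Ro.from_matrix(np.c_[x,ydir,z]).as_euler('xyz',degrees=True)
W=lambda *l: w(p,l)
padx=-0.035-0.004; 
contact=W(padx,-0.042,0.049+0.0095*np.sin(th))
E
python3 - <<'E'
from plan import *
print("contact",contact)
for s in (1,-1):
  o=ori(s); print(s,o)
  for n,q in [("app",contact-ydir*.10),("contact",contact),("pressed+50",contact-ez*.01+ex*.05),("push0",W(-.12,-.01,.075)),("push1",W(.0,-.01,.075)),("way",np.array([.33,-.2,.3]))]:
    j=env.inverse_kinematics(q.tolist(),o.tolist()); print(n,np.round(q,3),None if j is None else np.round(j,1))
for n,P in [("bottle",(.5738,-.0924,.156)),("can",(.5694,-.162,.158)),("dish",(.5277,-.1235,.118))]: print(n,loc(p,np.array(P)))
for n,u in [("scope base corners",(243,193)),("",(312,203)),("",(322,175)),("eyepc",(345,145)),("pink",(351,163))]: print(n,ray(ft,u,.03 if n!="eyepc" else .25))
for u in [(90,57),(35,350)]: print("panel top",loc(p,ray(ft,T(u),.11)))
E
```

```text
contact [ 0.50415763 -0.06949214  0.05559925]
1 [-90.   44.  173.8]
app [ 0.435 -0.062  0.128] None
contact [ 0.504 -0.069  0.056] None
pressed+50 [ 0.499 -0.119  0.046] [ -24.2   12.8  -36.5  -98.4  -12.6 -158.2]
push0 [0.545 0.008 0.075] None
push1 [ 0.532 -0.112  0.075] None
way [ 0.33 -0.2   0.3 ] [ -7.9 -30.8 -44.1  -2.2 -32.7  93.1]
-1 [-90.  -44.   -6.2]
app [ 0.435 -0.062  0.128] None
contact [ 0.504 -0.069  0.056] None
pressed+50 [ 0.499 -0.119  0.046] [-24.2  12.8 -36.5 -98.4 -12.6  21.8]
push0 [0.545 0.008 0.075] None
push1 [ 0.532 -0.112  0.075] None
way [ 0.33 -0.2   0.3 ] [ -7.9 -30.8 -44.1  -2.2 -32.7 -86.9]
bottle [-0.02374746  0.02970906  0.156     ]
can [0.04592065 0.03285155 0.158     ]
dish [ 0.01214941 -0.01276252  0.118     ]
scope base corners [0.57176107 0.24893037 0.03      ]
 [0.55834989 0.0507056  0.03      ]
 [0.64315359 0.02866357 0.03      ]
eyepc [ 0.65401001 -0.02014966  0.25      ]
pink [ 0.68617335 -0.05257771  0.03      ]
panel top [-0.07863772  0.05321583  0.11      ]
panel top [-0.07975562 -0.0618587   0.11      ]
```

Run:
```python
from plan import *
def oriA(th,az,roll):
    # lean th, az: horizontal heading of tip from ey toward ex (deg); roll about tool axis
    th,az=np.radians(th),np.radians(az)
    h=ey*np.cos(az)+ex*np.sin(az); y=h*np.sin(th)-ez*np.cos(th)
    z=np.cross(y,ez); z/=np.linalg.norm(z); x=np.cross(y,z)
    R=Ro.from_rotvec(y*np.radians(roll))*Ro.from_matrix(np.c_[x,y,z]); return R.as_euler('xyz',degrees=True),y
for roll in (0,180):
 for th in (30,34,38,42,46):
  for az in (-60,-40,-20,-10,0,10,20,40,60):
    o,y=oriA(th,az,roll); c=W(-.037,-.044,.056); ok=[]
    for q in (c-y*.08,c,c-ez*.01,c-ez*.01+ex*.045,c+ex*.045-y*.08):
        j=env.inverse_kinematics(q.tolist(),o.tolist()); ok.append(j is not None)
    if any(ok): print(roll,th,az,''.join('01'[k] for k in ok), None if not ok[1] else np.round(env.inverse_kinematics(c.tolist(),o.tolist()),0))
```

```text
0 30 -60 01111 [ -12.   18.  -21.  -40.  -45. -177.]
0 30 -40 11111 [ -7.  14. -28. -40. -30. 163.]
0 30 -20 11111 [  6.  11. -40. -23. -10. 119.]
0 30 -10 00001 None
0 30 40 10001 None
0 30 60 11111 [ 20.  17. -54.  63. -34. -55.]
0 34 -60 11111 [ -15.   19.  -21.  -46.  -47. -169.]
0 34 -40 11101 [-11.  14. -28. -49. -32. 174.]
0 34 -20 11111 [  2.  11. -37. -38. -11. 138.]
0 34 20 00100 None
0 34 60 11111 [ 21.  18. -56.  70. -36. -62.]
0 38 -60 11111 [ -19.   20.  -20.  -51.  -50. -163.]
0 38 -40 11110 [ -16.   15.  -27.  -57.  -34. -176.]
0 38 -20 11111 [ -6.  11. -34. -56. -14. 160.]
0 38 20 01100 [ -27.   12.  -56. -179.  -16.  -91.]
0 38 60 11111 [ 21.  19. -57.  75. -39. -68.]
0 42 -60 11111 [ -23.   22.  -20.  -55.  -52. -157.]
0 42 -40 11111 [ -21.   16.  -27.  -64.  -38. -165.]
0 42 -20 11111 [ -15.   12.  -33.  -72.  -20. -177.]
0 42 -10 00010 None
0 42 10 00100 None
0 42 20 11110 [ -27.   13.  -59. -179.  -25.  -90.]
0 42 60 11111 [ 22.  20. -59.  79. -43. -74.]
0 46 -60 11111 [ -26.   23.  -20.  -59.  -56. -151.]
0 46 -40 11111 [ -26.   18.  -28.  -70.  -41. -156.]
0 4
[... 937 characters left out ...]
1111 [ 21.  19. -57.  75. -39. 112.]
180 42 -60 11111 [-23.  22. -20. -55. -52.  23.]
180 42 -40 11111 [-21.  16. -27. -64. -38.  15.]
180 42 -20 11111 [-15.  12. -33. -72. -20.   3.]
180 42 -10 00110 None
180 42 10 00100 None
180 42 20 11110 [ -27.   13.  -59. -179.  -25.   90.]
180 42 60 11111 [ 22.  20. -59.  79. -43. 106.]
180 46 -60 11111 [-26.  23. -20. -59. -56.  29.]
180 46 -40 11111 [-26.  18. -28. -70. -41.  24.]
180 46 -20 11111 [-23.  13. -35. -85. -26.  22.]
180 46 -10 01111 [-22.  12. -37. -96. -18.  25.]
180 46 0 01110 [ -26.   12.  -42. -118.  -16.   43.]
180 46 10 01110 [ -32.   14.  -53. -152.  -25.   75.]
180 46 20 00010 None
180 46 60 11101 [ 23.  22. -59.  82. -47. 102.]
```

```bash
cat > geo.py <<'E'
from plan import *
ML=np.c_[ex,ey,ez]   # local->world dirs
def axes(th,az,roll):
    th,az=np.radians(th),np.radians(az)
    y=np.array([np.sin(az)*np.sin(th),np.cos(az)*np.sin(th),-np.cos(th)])
    z=np.cross(y,[0,0,1]); z/=np.linalg.norm(z); x=np.cross(y,z)
    return (Ro.from_rotvec(y*np.radians(roll))*Ro.from_matrix(np.c_[x,y,z])).as_matrix()
g=lambda a,b,n: np.linspace(a,b,n)
def box(hx,hz,y0,y1,ny):
    X,Y,Z=np.meshgrid(g(-hx,hx,9),g(y0,y1,ny),g(-hz,hz,13),indexing='ij'); return np.c_[X.ravel(),Y.ravel(),Z.ravel()]
F=box(.0095,.015,-.07,0,29); B=box(.0375,.095,-.20,-.07,20)
TIP=np.array([[sx*.0095,0,sz*.015] for sx in(-1,1) for sz in(-1,1)])
def dbox(P,lo,hi): # distance to box
    return np.linalg.norm(np.maximum(np.maximum(lo-P,P-hi),0),axis=1).min()
def tcp_for(R,a,s,yc):
    # lever angle a; put tip's deepest corner at pad coordinate (s from centre, yc)
    n=np.array([-np.sin(a),0,np.cos(a)]); t=np.array([np.cos(a),0,np.sin(a)])
    piv=np.array([-.035+.037,0,.049]);
    c=TIP@R.T; k=np.argmin(c@n)
    surf=piv+t*(s-.037)+np.array([0,yc,0])
    return surf-c[k], c[k]
def pen(R,T,a,P):
    n=np.array([-np.sin(a),0,np.cos(a)]); return
E
python3 - <<'E'
from geo import *
out=[]
for th in range(36,56,2):
 for az in range(-50,1,5):
  for roll in range(0,360,15):
    R=axes(th,az,roll)
    best=None
    for s in (-.008,-.003,.002):
      T,c=tcp_for(R,.27,s,-.049)
      f=F@R.T+T; b=B@R.T+T
      lo,hi=np.array([-.081,-.063,.097]),np.array([.075,.063,.110])
      d1=dbox(f,lo,hi)
      d2=dbox(b,lo,hi); d3=min(b[:,2].min(),9)
      # before press: same tip, lever at 0
      T0,c0=tcp_for(R,0,0,0); 
      T0=np.array([T[0],T[1],T0[2]]); f0=F@R.T+T0
      d4=dbox(f0,lo,hi)
      # ridge: points below ridge top beyond +17 at pressed
      a=.27; t=np.array([np.cos(a),0,np.sin(a)]); n=np.array([-np.sin(a),0,np.cos(a)]); piv=np.array([.002,0,.049])
      m=(f-piv)@n<.0045
      sr=((f-piv)@t+.037)[m].max() if m.any() else -1
      m0=f0[:,2]-.049<.0045; sr0=(f0[m0,0]+.035).max()
      c0y=T0+c0
      # body vs base pedestal and dish
      dish=dbox(b,np.array([-.02,-.045,.104]),np.array([.045,.063,.120]))
      items=dbox(b,np.array([-.04,.012,.104]),np.array([.066,.063,.166]))
      q=min(d1,d4,d2+.0,items,dish)
      if min(d1,d4)>.004 and d2>.006 and d3>.03 and sr<.016 and sr0<.016 and items>.01:
        out.append((min(d1,d4),d2,d3,sr,sr0,th,az,roll,s,T,T0,(c0y[0]+.035,c0y[1])))
print(len(out))
good=[]
for o in out:
    R=axes(*o[5:8]); oW=Ro.from_matrix(ML@R).as_euler('xyz',degrees=True); y=ML@R[:,1]
    c=W(*o[10]); pr=W(*o[9]); ok=True;J=[]
    for q in (c-y*.09,c,pr,pr+ex*.025,pr+ex*.05,c+ex*.05-y*.09):
        j=env.inverse_kinematics(q.tolist(),oW.tolist())
        if j is None: ok=False;break
        J.append(np.array(j))
    if ok:
        J=np.array(J); jump=np.abs(np.diff(J,axis=0)).max()
        good.append((jump,J[:,4].max(),o,J[1]))
print(len(good))
good.sort(key=lambda g:g[0]-100*min(g[2][0],.01)*10)
for gg in good[:14]:
    o=gg[2]; print(np.round(gg[:2],0),np.round(1000*np.array(o[:5])),o[5:9],np.round(o[9],3),np.round(o[11],3),np.round(gg[3]))
E
```

```text
154
98
[ 29. -31.] [11.  6. 58.  4.  4.] (54, -10, 180, 0.002) [-0.047 -0.046  0.047] [ 0.003 -0.049] [ -38.   18.  -47. -119.  -38.   63.]
[ 29. -31.] [11.  6. 58.  4.  4.] (54, -10, 0, 0.002) [-0.047 -0.046  0.047] [ 0.003 -0.049] [ -38.   18.  -47. -119.  -38. -117.]
[ 30. -30.] [11.  6. 57. -1. -0.] (54, -10, 180, -0.003) [-0.052 -0.046  0.046] [-0.002 -0.049] [ -38.   18.  -47. -120.  -38.   64.]
[ 30. -30.] [11.  6. 57. -1. -0.] (54, -10, 0, -0.003) [-0.052 -0.046  0.046] [-0.002 -0.049] [ -38.   18.  -47. -120.  -38. -116.]
[ 31. -30.] [11.  6. 55. -6. -5.] (54, -10, 180, -0.008) [-0.057 -0.046  0.045] [-0.006 -0.049] [ -37.   19.  -48. -121.  -38.   65.]
[ 31. -30.] [11.  6. 55. -6. -5.] (54, -10, 0, -0.008) [-0.057 -0.046  0.045] [-0.006 -0.049] [ -37.   19.  -48. -121.  -38. -115.]
[ 29. -30.] [ 7. 12. 42.  4.  4.] (54, -10, 195, 0.002) [-0.045 -0.044  0.05 ] [ 0.003 -0.049] [ -37.   18.  -46. -118.  -37.   46.]
[ 29. -30.] [ 7. 12. 42.  4.  4.] (54, -10, 15, 0.002) [-0.045 -0.044  0.05 ] [ 0.003 -0.049] [ -37.   18.  -46. -118.  -37. -134.]
[ 30. -30.] [ 7. 12. 41. -1. -0.] (54, -10, 15, -0.003) [-0.05  -0.044  0.049] [-0.002 -0.049] [ -37.   18.  -46. -119.  -37. -133.]
[ 30. -30.] [ 7. 12. 41. -1. -0.] (54, -10, 195, -0.003) [-0.05  -0.044  0.049] [-0.002 -0.049] [ -37.   18.  -46. -119.  -37.   47.]
[ 31. -30.] [ 8.  7. 36.  4. -6.] (54, -10, 345, 0.002) [-0.049 -0.049  0.044] [-0.024 -0.059] [ -38.   18.  -47. -119.  -38. -103.]
[ 31. -30.] [ 8.  7. 36.  4. -6.] (54, -10, 165, 0.002) [-0.049 -0.049  0.044] [-0.024 -0.059] [ -38.   18.  -47. -119.  -38.   77.]
[ 33. -27.] [12. 12. 58.  4.  4.] (54, -5, 180, 0.002) [-0.047 -0.045  0.047] [ 0.003 -0.049] [ -39.   19.  -51. -129.  -40.   71.]
[ 33. -27.] [12. 12. 58.  4.  4.] (54, -5, 0, 0.002) [-0.047 -0.045  0.047] [ 0.003 -0.049] [ -39.   19.  -51. -129.  -40. -109.]
```

Run:
```python
from geo import *
good=[]
for th in range(30,64,4):
 for az in (5,10,20,30,45,60,75,90):
  for roll in (0,180):
    R=axes(th,az,roll)
    f=F@R.T; b=B@R.T
    # finger's foremost point over panel at x=face(0), want at z .083 
    k=np.argmax(f[:,0]); 
    T=np.array([-f[k,0],-.01-f[k,1],.083-f[k,2]])   # contact y=-.01
    f=f+T;b=b+T
    d2=dbox(b,np.array([0,-.063,.0]),np.array([.15,.063,.110])); it=dbox(b,np.array([0.035,.008,.104]),np.array([.146,.063,.166]))
    dish=dbox(b,np.array([.055,-.045,.1]),np.array([.13,.02,.12]))
    sc=ML@b.T
    if min(d2,it,dish)<.008 or min(b[:,2].min(),f[:,2].min())<.015: continue
    oW=Ro.from_matrix(ML@R).as_euler('xyz',degrees=True);J=[]
    for tr in (-.02,.03,.045,.075,.104):
        j=env.inverse_kinematics(W(-.08+tr+T[0],T[1],T[2]).tolist(),oW.tolist())
        if j is None: break
        J.append(j)
    if len(J)==5:
        bw=np.array([W(*(q+[-.08+.03,0,0])) for q in b])
        J=np.array(J); good.append((np.abs(np.diff(J,axis=0)).max(),th,az,roll,T,f[k],d2,it,b[:,2].min(),bw[:,:2].max(0),J[1],J[4]))
good.sort(key=lambda a:a[2])
for q in good: print(np.round(q[0]),q[1:4],*[np.round(v,3) for v in q[4:10]],np.round(q[10]),np.round(q[11]))
# joint waypoints for press
R=axes(54,-10,180); o=Ro.from_matrix(ML@R).as_euler('xyz',degrees=True)
for P in ([.35,-.35,.3],[.4,-.3,.3],[.35,-.2,.25]): 
    j=env.inverse_kinematics(P,o.tolist()); print(P,None if j is None else np.round(j))
```

```text
16.0 (50, 5, 0) [-0.015 -0.015  0.076] [ 0.    -0.01   0.083] 0.013 0.057 0.092 [0.524 0.082] [ -29.   14.  -51. -149.  -27. -107.] [ -33.   13.  -41. -125.  -20. -129.]
16.0 (50, 5, 180) [-0.015 -0.015  0.076] [ 0.    -0.01   0.083] 0.013 0.057 0.092 [0.524 0.082] [ -29.   14.  -51. -149.  -27.   73.] [ -33.   13.  -41. -125.  -20.   51.]
13.0 (54, 5, 0) [-0.015 -0.014  0.075] [ 0.    -0.01   0.083] 0.012 0.061 0.086 [0.519 0.083] [ -31.   18.  -56. -154.  -39.  -99.] [ -40.   16.  -48. -135.  -33. -112.]
13.0 (54, 5, 180) [-0.015 -0.014  0.075] [ 0.    -0.01   0.083] 0.012 0.061 0.086 [0.519 0.083] [ -31.   18.  -56. -154.  -39.   81.] [ -40.   16.  -48. -135.  -33.   68.]
14.0 (50, 10, 0) [-0.016 -0.013  0.076] [ 0.    -0.01   0.083] 0.014 0.059 0.092 [0.534 0.095] [ -27.   15.  -56. -164.  -31.  -97.] [ -36.   14.  -47. -141.  -24. -114.]
14.0 (50, 10, 180) [-0.016 -0.013  0.076] [ 0.    -0.01   0.083] 0.014 0.059 0.092 [0.534 0.095] [ -27.   15.  -56. -164.  -31.   83.] [ -36.   14.  -47. -141.  -24.   66.]
8.0 (30, 45, 0) [-0.016 -0.005  0.078] [ 0.    -0.01   0.083] 0.028 0.04
[... 9202 characters left out ...]
63 0.141] [ 32.  38. -30.  44. -73. -72.] [ 25.  36. -36.  52. -68. -73.]
5.0 (58, 90, 180) [-0.005  0.005  0.075] [ 0.    -0.01   0.083] 0.056 0.08 0.08 [0.668 0.14 ] [ 32.  39. -29.  44. -73. 108.] [ 24.  36. -35.  52. -68. 107.]
5.0 (62, 90, 0) [-0.004  0.002  0.075] [ 0.    -0.01   0.083] 0.057 0.084 0.074 [0.665 0.144] [ 32.  41. -29.  45. -75. -74.] [ 25.  38. -36.  53. -71. -76.]
5.0 (62, 90, 180) [-0.004  0.005  0.075] [ 0.    -0.01   0.083] 0.057 0.084 0.074 [0.668 0.144] [ 32.  41. -29.  46. -76. 106.] [ 25.  39. -35.  53. -71. 105.]
[0.35, -0.35, 0.3] [-64.  -1. -15. -56. -65.  -2.]
[0.4, -0.3, 0.3] [-53.  -5. -18. -55. -55.  -9.]
[0.35, -0.2, 0.25] [-49. -15. -33. -58. -50.  -7.]
```

```bash
cat >> geo.py <<'E'
Rp=axes(54,-10,180); oP=Ro.from_matrix(ML@Rp).as_euler('xyz',degrees=True); yP=ML@Rp[:,1]
Tp,_=tcp_for(Rp,.27,.004,-.049); T0,_=tcp_for(Rp,0,0,0); T0=np.array([Tp[0],Tp[1],T0[2]])
Rq=axes(54,5,180); oQ=Ro.from_matrix(ML@Rq).as_euler('xyz',degrees=True); yQ=ML@Rq[:,1]
def st(tag=""):
    s=env.read_state(); f=s["force"]; l=loc(p,s["position"])
    print(tag,"t%.1f"%s["clock"],"loc",np.round(l*1000,1),"F local",np.round([f@ex,f@ey,f[2]],1)); return s
def shot(n,tag):
    f=env.grab_frame(n); cv2.imwrite(f"pics/{tag}.png",f["image"]); return f
E
python3 - <<'E'
from geo import *
print(Tp,T0,W(*T0))
env.gripper_to(0.0,20)
env.goto([.36,-.25,.28],oP.tolist()); st("way"); print(np.round(env.read_state()["joint_positions"]))
env.move_straight((W(*T0)-yP*.09).tolist(),rate=.12); st("app"); print(np.round(env.read_state()["joint_positions"]))
shot("scene","scene1"); shot("top","top1")
E
```

```text
[-0.0455462  -0.0461056   0.04788352] [-0.0455462  -0.0461056   0.05668566] [ 0.50078304 -0.06254083  0.05668566]
way t4.3 loc [ 156.7 -165.7  280.1] F local [ 0.5 -0.9  0.2]
[-54. -11. -26. -56. -55.  -7.]
app t6.6 loc [ -32.9 -117.8  109.8] F local [ 0.8 -0.  -0.3]
[-35.   1. -47. -97. -31.  34.]
```

```bash
python3 -c "
import cv2,numpy as np
a=cv2.imread('pics/scene1.png')[130:250,290:450];b=cv2.imread('pics/top1.png')[160:280,320:480]
cv2.imwrite('pics/crop3.png',np.vstack([cv2.resize(a,None,fx=2.5,fy=2.5,interpolation=2),cv2.resize(b,None,fx=2.5,fy=2.5,interpolation=2)]))"
```

```text
(no output)
```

View pics/crop3.png

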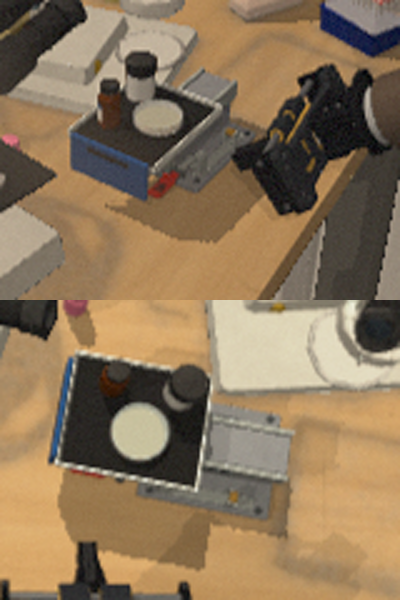

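View pics/scene1.png

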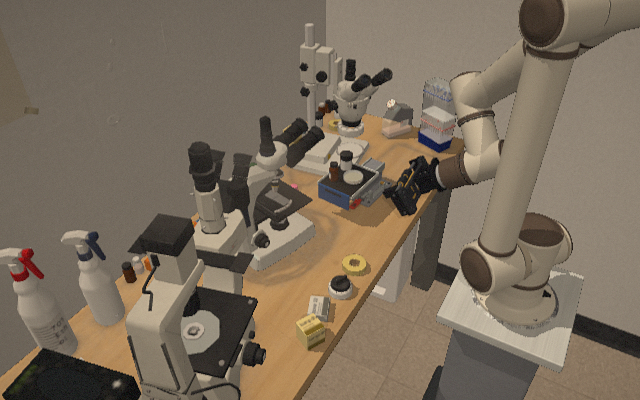

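The fingertips at crop (87, 550) line up with the red pad at crop (87, 475), and the body is clear. I'll go in and touch the pad.

Run:
```python
from geo import *
h=env.move_straight((W(*T0)+ez*.004).tolist(),rate=.06,force_limit=3); st("in %s"%h)
if not h:
    h=env.move_straight((W(*T0)-ez*.006).tolist(),rate=.02,force_limit=2.5); st("touch %s"%h)
shot("scene","scene2"); shot("top","top2")
import subprocess
a=cv2.imread('pics/scene2.png')[140:220,310:410];b=cv2.imread('pics/top2.png')[170:250,335:435]
cv2.imwrite('pics/crop4.png',np.hstack([cv2.resize(v,None,fx=4,fy=4,interpolation=2) for v in(a,b)]))
```

```text
in False t8.3 loc [-45.6 -46.2  60.9] F local [-0.4  0.2 -0.2]
touch False t8.9 loc [-45.5 -46.1  50.6] F local [ 0.3  0.2 -0.5]
```

View pics/crop4.png

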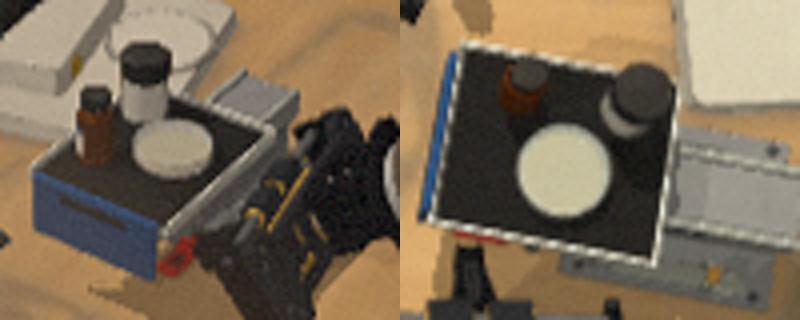

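Run:
```python
from geo import *
q=env.read_state()["position"]
h=env.move_straight((q-ez*.008).tolist(),rate=.015,force_limit=2.5); st("touch %s"%h)
```

```text
touch False t9.7 loc [-45.5 -46.1  42.7] F local [0.4 0.1 0.1]
```

Run:
```python
from geo import *
print(env.read_state()["opening"])
fa=shot("scene","scene3"); fb=shot("top","top3"); P=env.read_state()["position"]
pad=[W(x,y,.049) for x,y in((-.053,-.057),(-.017,-.057),(-.017,-.039),(-.053,-.039))]
ims=[]
for f,(x0,y0) in ((fa,(330,170)),(fb,(340,190))):
    im=cv2.resize(f["image"][y0:y0+50,x0:x0+50],None,fx=8,fy=8,interpolation=2)
    raw=im.copy()
    cv=lambda P:tuple(int(v) for v in ((proj(f,P)[0]+.5-(x0,y0))*8))
    cv2.circle(im,cv(P),4,(0,255,255),1)
    cv2.polylines(im,[np.array([cv(q) for q in pad])],True,(0,255,0),1)
    ims.append(im)
cv2.imwrite("pics/crop5.png",np.hstack(ims))
```

```text
0.004604814437979099
```

View pics/crop5.png

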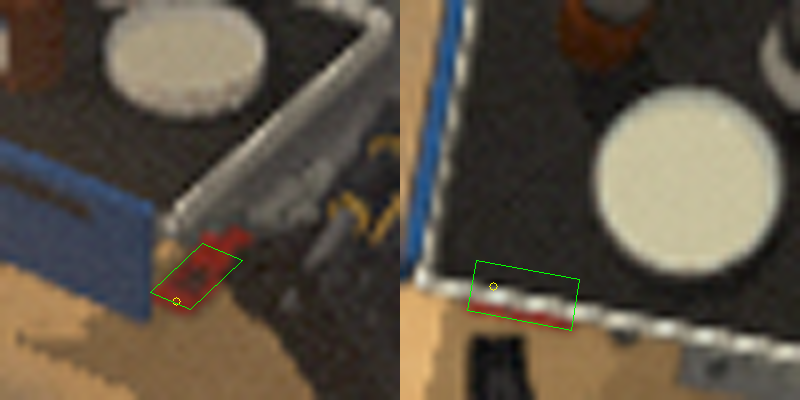

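Run:
```python
import cv2,numpy as np
a=cv2.imread('pics/scene3.png')[160:240,320:420];b=cv2.imread('pics/top3.png')[205:285,330:430]
cv2.imwrite('pics/crop6.png',np.vstack([cv2.convertScaleAbs(cv2.resize(v,None,fx=7,fy=3.7,interpolation=2) if 0 else cv2.resize(v,None,fx=3.7,fy=3.7,interpolation=2),alpha=1.8,beta=20) for v in(a,b)]))
```

```text
(no output)
```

View pics/crop6.png

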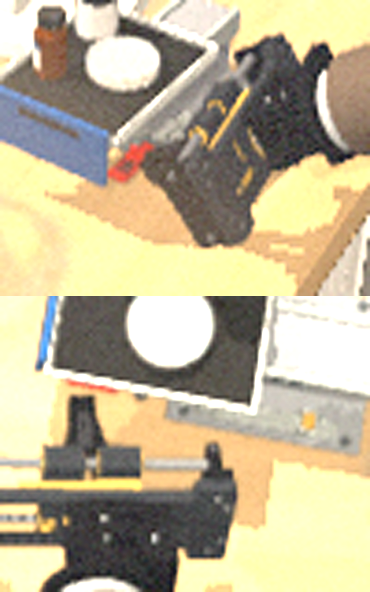

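Run:
```python
from geo import *
P=env.read_state()["position"]
for d in (0,.01,.015,.02,.025,.03,.04): print(d,proj(ft,P-yP*d)[0],proj(fs,P-yP*d)[0])
print((82/3.7+330,(398-296)/3.7+205),"scene tip approx",(148/3.7+320,170/3.7+160))
print(env.read_state()["tool_rot"],oP)
```

```text
0 [351.16814752 225.33791041] [351.53903689 207.16481121]
0.01 [351.3889898  227.88808563] [354.08702763 206.37825405]
0.015 [351.50056082 229.17645142] [355.36937976 205.98239576]
0.02 [351.6129091  230.47379266] [356.65735189 205.5848026 ]
0.025 [351.7260428  231.78020348] [357.95098106 205.18546312]
0.03 [351.83997018 233.09577932] [359.25030461 204.78436581]
0.04 [352.07023962 235.75481455] [361.86618592 203.97685103]
(352.1621621621622, 232.56756756756755) scene tip approx (360.0, 205.94594594594594)
[-90.0121255  -54.00857677   3.80758154] [-90.  -54.    3.8]
```

Run:
```python
from geo import *
P=W(-.0329,-.1178,.1098)
for d in (0,.01,.02,.03): print(d,proj(ft,P-yP*d)[0],proj(fs,P-yP*d)[0])
a=cv2.imread('pics/top1.png')[235:285,330:400];b=cv2.imread('pics/scene1.png')[165:215,370:440]
cv2.imwrite('pics/crop7.png',np.vstack([cv2.convertScaleAbs(cv2.resize(v,None,fx=8,fy=6,interpolation=2),alpha=1.8,beta=20) for v in(a,b)]))
```

```text
0 [353.75624878 249.08614561] [375.62849481 196.03305457]
0.01 [354.01427226 252.01977831] [378.40739944 195.15832564]
0.02 [354.27618325 254.99761053] [381.21182183 194.27556437]
0.03 [354.54207026 258.02064875] [384.0421151 193.3846596]
```

View pics/crop7.png

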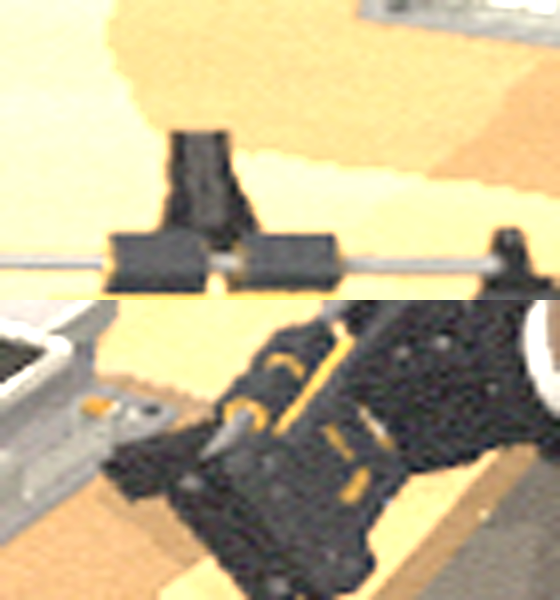

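Both views agree that the real fingertips end about 27 mm short of the reported TCP along the tool axis, in top1 as well as top3. That explains why nothing was touched. I'll treat this as a tool offset and re-approach.

```bash
cat >> geo.py <<'E'
TO=.027
E
python3 - <<'E'
from geo import *
up=W(*T0)+ez*.006
for q in (up,up+yP*TO,W(*Tp)+yP*TO,W(*Tp)+yP*TO+ex*.05,W(*Tp)+yP*(TO-.09)+ex*.05):
    j=env.inverse_kinematics(q.tolist(),oP.tolist()); print(None if j is None else np.round(j))
for tr in (-.02,.03,.06,.104):
    j=env.inverse_kinematics((W(-.08+tr-.015,-.014,.075)+yQ*TO).tolist(),oQ.tolist()); print("Q",None if j is None else np.round(j))
env.move_straight(up.tolist(),rate=.05); st("up")
h=env.move_straight((up+yP*TO).tolist(),rate=.04,force_limit=3); st("in %s"%h)
shot("scene","scene4"); shot("top","top4")
a=cv2.imread('pics/top4.png')[205:255,330:400];b=cv2.imread('pics/scene4.png')[175:225,330:400]
cv2.imwrite('pics/crop8.png',np.vstack([cv2.convertScaleAbs(cv2.resize(v,None,fx=8,fy=6,interpolation=2),alpha=1.5,beta=20) for v in(a,b)]))
E
```

```text
[ -37.   17.  -46. -117.  -37.   60.]
[ -37.   22.  -46. -123.  -39.   66.]
[ -38.   25.  -47. -126.  -42.   72.]
[ -42.   24.  -42. -116.  -40.   64.]
[-44.  10. -44. -99. -37.  44.]
Q [ -22.   23.  -58. -168.  -46.   88.]
Q [ -30.   22.  -55. -157.  -42.   84.]
Q [ -34.   22.  -52. -150.  -39.   80.]
Q [ -39.   21.  -47. -140.  -36.   73.]
up t10.3 loc [-45.7 -46.1  62.8] F local [ 0.   0.  -0.1]
in False t11.2 loc [-49.5 -24.7  46.7] F local [0.2 0.1 0.5]
```

View pics/crop8.png

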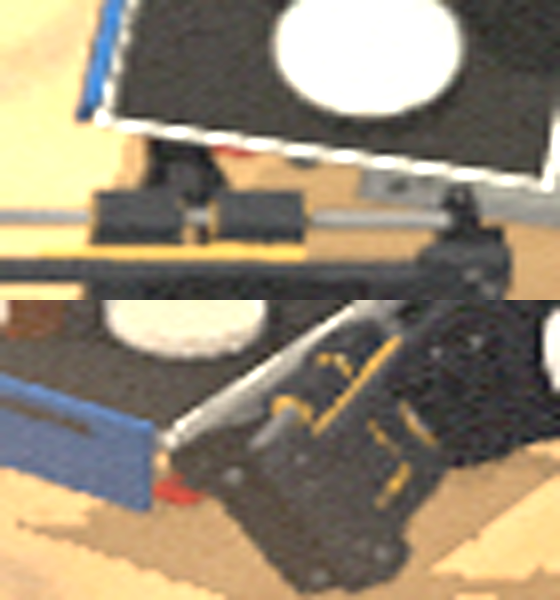

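The tip is now under the edge and over the left half of the pad; red still shows on both sides of it. I'll shift 3 mm along +x and press down.

Run:
```python
from geo import *
q=env.read_state()["position"]
env.move_straight((q+ex*.003).tolist(),rate=.03); 
h=env.move_straight((q+ex*.003-ez*.018).tolist(),rate=.015,force_limit=2.5); s=st("touch %s"%h)
for k in range(3):
    env.dwell(.05); st()
```

```text
touch True t12.2 loc [-46.7 -24.3  38.9] F local [-0.1 -1.3  3.4]
 t12.2 loc [-46.6 -24.3  39. ] F local [ 1.3 -0.8  3.3]
 t12.3 loc [-46.6 -24.3  39.1] F local [ 0.2 -1.7  3.9]
 t12.3 loc [-46.6 -24.3  39.2] F local [-0.1 -0.8  3.8]
```

Contact is at 3.5 N, at the height I expected for the pad. I'll press in small steps until I feel the stop.

Run:
```python
from geo import *
q=env.read_state()["position"].copy(); z0=.0390
o=env.read_state()["tool_rot"]
prev=None
for k in range(1,14):
    q[2]=z0-.001*k
    env.move_straight(q.tolist(),oP.tolist(),rate=.012,force_limit=15)
    s=st(k); fz=s["force"][2]
    if fz>17: break
```

```text
1 t12.6 loc [-46.7 -24.3  38.2] F local [-0.3 -1.7  4.9]
2 t12.8 loc [-46.7 -24.2  37.1] F local [ 0.2 -1.7  5.9]
3 t13.1 loc [-46.7 -24.2  36.2] F local [ 0.8 -1.5  5.8]
4 t13.3 loc [-46.7 -24.2  35.3] F local [ 0.5 -2.5  6. ]
5 t13.6 loc [-46.7 -24.2  34.4] F local [-0.  -1.4  7. ]
6 t13.8 loc [-46.7 -24.1  33.5] F local [ 0.6 -2.5  6.9]
7 t14.1 loc [-46.7 -24.1  32.5] F local [ 1.3 -3.   6.7]
8 t14.3 loc [-46.7 -24.   31.6] F local [ 0.7 -2.5  7.2]
9 t14.6 loc [-46.7 -24.   30.7] F local [ 1.  -3.4  8.1]
10 t14.8 loc [-46.7 -23.9  29.8] F local [ 1.  -2.9  9.2]
11 t15.1 loc [-46.7 -23.9  29. ] F local [ 1.3 -4.2  8.7]
12 t15.3 loc [-46.9 -23.7  28.5] F local [ 1.2 -5.  12.3]
13 t15.6 loc [-47.3 -23.6  28.2] F local [ 0.3 -6.4 15.5]
```

Stop felt: 9 to 15.5 N within 0.8 mm, after 10.5 mm of sink. I'll ease the tray in along +x with the lever held down.

Run:
```python
from geo import *
l0=np.array([-.0467,-.0241,.0262])
for d in (.004,.008,.014,.020,.028,.036):
    h=env.move_straight(W(l0[0]+d,l0[1],l0[2]).tolist(),oP.tolist(),rate=.025,force_limit=8); s=st("%s %.3f"%(h,d))
    f=s["force"]
    if h or f[2]<9 or f[2]>25: print("stop"); break
shot("top","top5");shot("scene","scene5")
a=cv2.imread('pics/top5.png')[170:260,330:450];b=cv2.imread('pics/scene5.png')[140:230,300:420]
cv2.imwrite('pics/crop9.png',np.vstack([cv2.resize(v,None,fx=3.3,fy=3.3,interpolation=2) for v in(a,b)]))
```

```text
False 0.004 t15.9 loc [-44.1 -25.5  26.5] F local [ 0.5 -7.3 11.2]
False 0.008 t16.2 loc [-40.3 -25.6  26.5] F local [-0.5 -8.1 10.4]
False 0.014 t16.6 loc [-34.3 -25.6  26.4] F local [-0.6 -7.  10.7]
False 0.020 t17.0 loc [-28.4 -25.7  26.4] F local [-0.8 -8.4 10.3]
False 0.028 t17.5 loc [-20.4 -25.7  26.4] F local [-0.3 -7.4 10.1]
False 0.036 t17.9 loc [-12.4 -25.7  26.4] F local [-0.6 -7.6 11.1]
```

View pics/crop9.png

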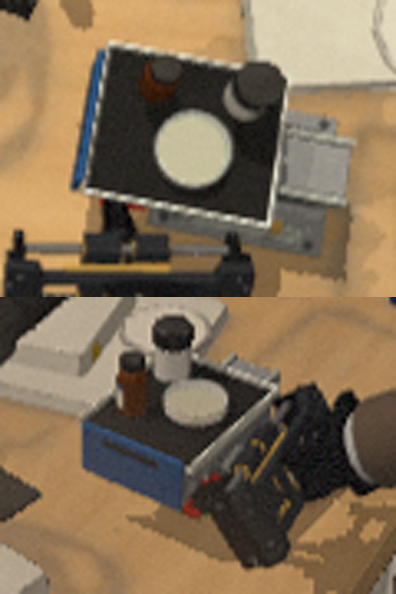

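The tray is following the tip, about 31 mm by picture, and the items are standing. I'll continue to about 48 mm so it's well past 35 mm.

```bash
cat >> geo.py <<'E'
def travel(im):
    """template-free: deck front rim corners by edge fit is overkill; match blue panel centroid shift in top view"""
    hsv=cv2.cvtColor(im[170:260,330:420],cv2.COLOR_BGR2HSV)
    m=cv2.inRange(hsv,(100,120,50),(125,255,255)); ys,xs=np.nonzero(m)
    return np.array([xs.mean()+330,ys.mean()+170]),len(xs)
def trav(im):
    a,_=travel(cv2.imread('pics/top0.png')); b,n=travel(im)
    # both at z~.11 
    return (loc(p,ray(ft,b,.11))-loc(p,ray(ft,a,.11)))[0],n
E
python3 - <<'E'
from geo import *
print(trav(cv2.imread('pics/top5.png')))
l0=np.array([-.0467,-.0241,.0262])
for d in (.044,.050):
    h=env.move_straight(W(l0[0]+d,l0[1],l0[2]).tolist(),oP.tolist(),rate=.025,force_limit=8); s=st("%s %.3f"%(h,d))
f=shot("top","top6"); print(trav(f["image"]))
E
```

```text
(np.float64(0.03288179090895752), 82)
False 0.044 t18.5 loc [ -4.4 -25.7  26.4] F local [-0.1 -8.3 10.5]
False 0.050 t18.9 loc [  1.6 -25.7  26.4] F local [-0.9 -7.8 10.5]
(np.float64(0.046655212320351816), 89)
```

Travel is about 47 mm, clear of the catch. I'll ease the lever up, back out, and move round to the panel.

Run:
```python
from geo import *
q=env.read_state()["position"]
env.move_straight((q-yP*.022).tolist(),rate=.03); st("rel")
env.move_straight((q-yP*.10).tolist(),rate=.12); st("out")
f=shot("top","top7"); t,n=trav(f["image"]); print(t,n)
shot("scene","scene7")
# panel approach: tip target local, 35 mm in front of face, first outside in y
face=-.080+t
A=W(face-.045,-.014,.075)+yQ*TO
B=A-yQ*.11
print(face,A,B,[np.round(env.inverse_kinematics(v.tolist(),oQ.tolist())) for v in (A,B)])
a=cv2.imread('pics/top7.png')[170:280,330:450];b=cv2.imread('pics/scene7.png')[140:230,300:420]
cv2.imwrite('pics/crop10.png',np.vstack([cv2.resize(v,None,fx=2.9,fy=2.9,interpolation=2) for v in(a,b)]))
```

```text
rel t19.9 loc [  4.8 -43.2  39.3] F local [ 0.9  0.4 -0.3]
out t20.7 loc [  15.7 -105.1   85.1] F local [-0.2  0.7  0.6]
0.04728381960279604 90
-0.03271618039720396 [ 0.55760264 -0.03826914  0.0591298 ] [ 0.4703056  -0.02098387  0.12378618] [array([ -28.,   23.,  -56., -160.,  -43.,   85.]), array([ -28.,    0.,  -55., -141.,  -22.,   64.])]
```

View pics/crop10.png

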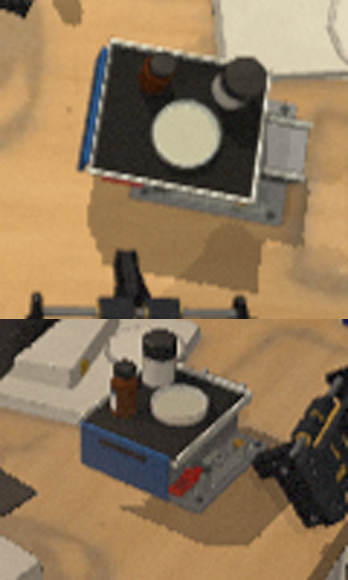

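The lever is back up, the items are standing and travel is 47 mm. Next, move round in front of the blue panel.

Run:
```python
from geo import *
face=-.0327
A=W(face-.040,-.014,.075)+yQ*TO
B=A-yQ*.11
env.move_straight(B.tolist(),oQ.tolist(),rate=.1); st("B")
h=env.move_straight(A.tolist(),oQ.tolist(),rate=.1,force_limit=6); st("A %s"%h)
shot("top","top8");shot("scene","scene8")
a=cv2.imread('pics/top8.png')[170:280,330:450];b=cv2.imread('pics/scene8.png')[140:230,300:420]
cv2.imwrite('pics/crop11.png',np.vstack([cv2.resize(v,None,fx=2.9,fy=2.9,interpolation=2) for v in(a,b)]))
```

```text
B t22.0 loc [-78.6 -80.9 123.7] F local [ 0.5  0.2 -0.2]
A False t23.2 loc [-70.9   7.5  59.6] F local [ 0.6 -0.   0.1]
```

View pics/crop11.png

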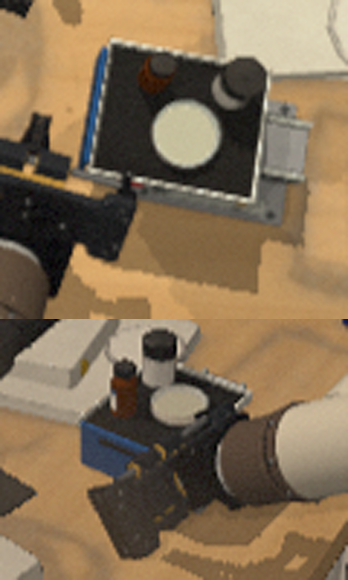

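The tip is in front of the panel at crop (38, 120). However, the gripper's rod end at crop (130, 185) comes close to the tray's near rim. I'll back off 16 mm outboard and 8 mm up before pushing.

Run:
```python
from geo import *
face=-.0327
l=lambda x: W(x,-.030,.083)+yQ*TO
env.move_straight(l(face-.040).tolist(),oQ.tolist(),rate=.06); st("A2")
h=env.move_straight(l(face).tolist(),oQ.tolist(),rate=.03,force_limit=1.8); st("touch %s"%h)
f=shot("top","top9");shot("scene","scene9"); print(trav(f["image"]))
a=cv2.imread('pics/top9.png')[170:260,330:450];b=cv2.imread('pics/scene9.png')[140:230,300:420]
cv2.imwrite('pics/crop12.png',np.vstack([cv2.resize(v,None,fx=3.3,fy=3.3,interpolation=2) for v in(a,b)]))
```

```text
A2 t23.8 loc [-70.6  -8.3  67.7] F local [-0.3  0.1 -0.4]
touch True t24.8 loc [-37.1  -8.1  67.1] F local [ 0.3 -0.  -0.2]
(np.float64(0.04847796348139157), 90)
```

View pics/crop12.png

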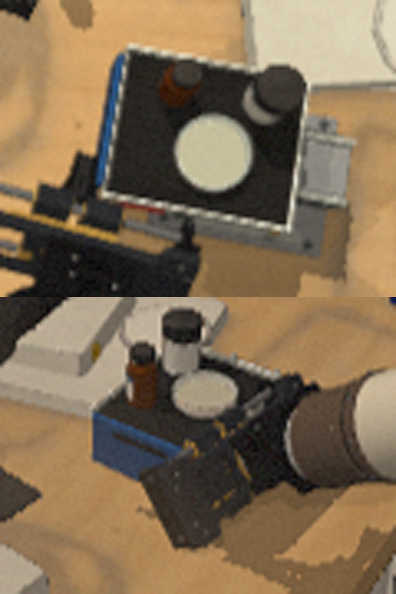

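Light contact on the panel, with the body clear. I'll push in gently and slow down over the roller.

Run:
```python
from geo import *
l=lambda x: W(x,-.0081,.0675)   # TCP coords
x0=-.0371; env_t=.0475
h=env.move_straight(l(x0+.018).tolist(),oQ.tolist(),rate=.03,force_limit=8); st("%s"%h)
if not h:
    h=env.move_straight(l(x0+.036).tolist(),oQ.tolist(),rate=.03,force_limit=8); st("%s"%h)
f=shot("top","top10"); print(trav(f["image"]))
```

```text
False t25.7 loc [-18.6  -7.7  67.9] F local [-0.8 -0.3  0.2]
False t26.4 loc [-0.6 -8.1 67.3] F local [-0.7 -0.4 -0.8]
(np.float64(0.08434588406729451), 106)
```

Run:
```python
from geo import *
l=lambda x: W(x,-.0081,.0675)
for x in np.arange(.003,.0221,.002):
    h=env.move_straight(l(x).tolist(),oQ.tolist(),rate=.015,force_limit=14); s=st("%s %.3f"%(h,x))
    if h or s["force"]@ex<-13: break
f=shot("top","top11"); print(trav(f["image"]))
```

```text
False 0.003 t26.9 loc [ 3.  -8.3 67.3] F local [-0.  -0.2 -0.9]
False 0.005 t27.2 loc [ 4.1 -8.4 67.3] F local [-5.   1.4 -1.4]
False 0.007 t27.4 loc [ 6.2 -8.4 67.3] F local [-3.9  1.  -1.2]
False 0.009 t27.7 loc [ 9.2 -8.4 67.3] F local [-1.7  0.1 -2.2]
False 0.011 t28.0 loc [11.8 -7.6 67.9] F local [-0.2  0.4 -0.6]
False 0.013 t28.3 loc [13.4 -7.8 67.7] F local [-0.1  0.6 -0.3]
False 0.015 t28.6 loc [15.1 -8.1 67.5] F local [ 0.1 -0.6 -0.7]
False 0.017 t28.9 loc [16.9 -8.1 67.5] F local [-1.   0.9  0. ]
False 0.019 t29.1 loc [17.  -8.3 67.6] F local [-7.9  3.5 -0.6]
False 0.021 t29.4 loc [17.1 -8.4 67.7] F local [-14.6   7.7  -3. ]
(np.float64(0.10090241811609839), 117)
```

The roller gave about 5 N near 89 mm, then the tray dropped in. It's solid at the stop and travel reads 0.101. I'll back off and verify.

Run:
```python
from geo import *
l=lambda x: W(x,-.0081,.0675)
env.move_straight(l(.017-.035).tolist(),oQ.tolist(),rate=.05); st("back")
q=env.read_state()["position"]
env.move_straight((q-yQ*.13).tolist(),rate=.12); st("out")
env.move_straight((q-yQ*.13+np.array([-.02,-.05,.12])).tolist(),rate=.15); st("up")
env.dwell(.5)
f=shot("top","top12"); print(trav(f["image"])); g=shot("scene","scene12")
for n in ["brown_bottle_mid","dish_mid","white_can_mid","timer","tape","slip_carton","lamp_carton"]:
    r=env.search_frame(f,n); print(n,[(np.round(d["xyz"],3).tolist(),round(d["score"],2)) for d in r[:2]])
a=f["image"][160:260,330:460];b=g["image"][130:230,290:420]
cv2.imwrite('pics/crop13.png',np.vstack([cv2.resize(v,None,fx=3,fy=3,interpolation=2) for v in(a,b)]))
```

```text
back t30.4 loc [-17.6  -7.9  67.6] F local [-0.2  0.7 -0.2]Traceback (most recent call last):
  File "<stdin>", line 5, in <module>
workcell.Unreachable: the arm cannot follow that straight line within its joint ranges
```

Run:
```python
from geo import *
q=env.read_state()["position"]
for d in (.11,.09,.07):
    try:
        env.move_straight((q-yQ*d).tolist(),rate=.12); st("out %.2f"%d); break
    except env.Unreachable: print("no",d)
env.dwell(.3)
f=shot("top","top12"); print(trav(f["image"])); g=shot("scene","scene12")
for n in ["brown_bottle_mid","dish_mid","white_can_mid","timer","tape","slip_carton","lamp_carton"]:
    r=env.search_frame(f,n); print(n,[(np.round(d["xyz"],3).tolist(),round(d["score"],2)) for d in r[:2]])
a=f["image"][160:260,330:460];b=g["image"][130:230,290:420]
cv2.imwrite('pics/crop13.png',np.vstack([cv2.resize(v,None,fx=3,fy=3,interpolation=2) for v in(a,b)]))
```

```text
out 0.11 t31.6 loc [-25.4 -96.7 132.3] F local [-0.6 -0.2 -0.2]
(np.float64(0.10046733511071776), 135)
brown_bottle_mid [([0.566, -0.191, 0.152], 0.6)]
dish_mid [([0.516, -0.219, 0.12], 0.97)]
white_can_mid [([0.562, -0.262, 0.155], 0.57), ([0.511, -0.198, 0.102], 0.18)]
timer [([0.389, 0.209, 0.038], 0.87)]
tape [([0.403, 0.116, 0.021], 0.57), ([0.385, 0.369, 0.055], 0.24)]
slip_carton [([0.403, 0.293, 0.023], 0.75), ([0.522, -0.194, 0.105], 0.65)]
lamp_carton [([0.386, 0.37, 0.056], 0.98)]
```

View pics/crop13.png

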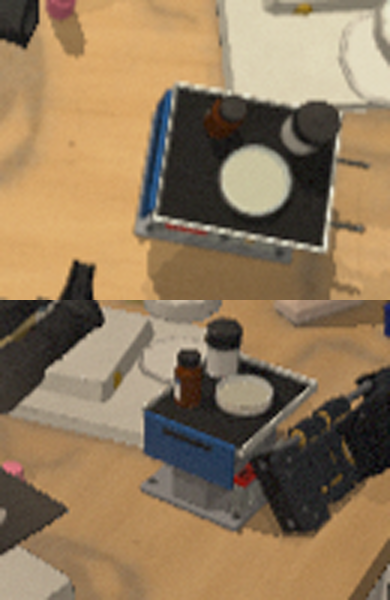

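View pics/top12.png

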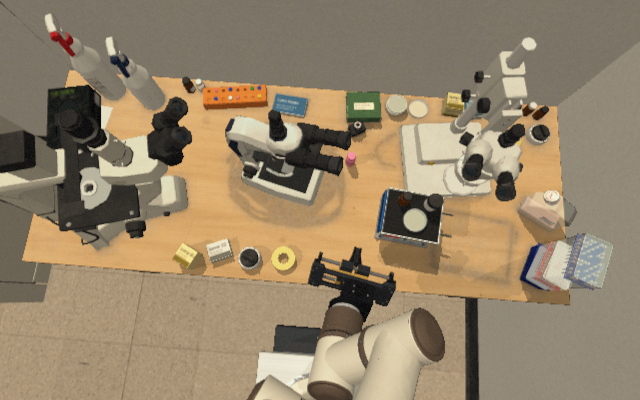

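The tray sits square over its base at top (378–442, 190–245). All three items are upright, the bystanders are where they were, and the robot is touching nothing. I'll hand the job in.

```bash
python3 -c "
from workcell import env
env.close_job(); print('done')"
```

```text
the job is handed in; nothing more can be done
done
```

The tray is home and the job is handed in at about 32 s on the robot's clock. I pressed the lever until I felt the stop (about 15 N after about 10.5 mm of sink). With it held down I eased the tray to about 47 mm of travel, then let the lever come back up. I then pushed the blue panel in gently: about 5 N over the roller, then the drop-in, then the solid stop at 14.6 N.

**Last checks:**
- **Travel:** it reads 0.1005 m by picture, where home is 0.102. That gap is within my measuring error. The drop-in and solid stop point to it having clicked home, but I couldn't see the click itself.
- **Items on the tray:** the bottle, dish and can are standing and moved along with the tray.
- **Everything else:** the timer, tape and both cartons are within about 4 mm of their first positions, which is the detector's error. The robot touches nothing.

**What disagreed:**
- **Tool length:** the cameras showed the fingertips about 27 mm short of the reported TCP. My first approach touched nothing, so I corrected for that and re-approached.
- **Retreat:** one retreat line was refused as unreachable, so I used a shorter one.

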